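# Shutter and latch the hot calibrator

## Robot

A 6-joint arm with a two-finger parallel gripper is mounted at the origin on the work surface. World frame = base frame: x ahead of the robot, y to its left, z up, the work surface at z = 0. Lengths are in m, angles in rad, forces in N, time in s.
With the tool pointing down it reaches from about 0.425 to 0.95 m from the base axis. Payload 3.5 kg.
Tool frame: the origin (TCP) lies midway between the tips of the shut fingers; the grasp point (between the pads) lies 19 mm behind it; z points along the fingers, y is the line along which they close (so a half turn about z gives the same grasp; the last joint's range is limited). The gripper opens to 85 mm and grips with 20 to 120 N. Pads are 22 mm wide; open, the fingers measure 114 mm over their backs; the gripper's body (76 mm by 85 mm) begins 54 mm behind the grasp point. The pads swing forward as they close: fully open they stand 13 mm farther back than shut.
Start: joints at [1.12, 0.286, 1.577, -0, 1.279, -0.15], TCP at [0.2, 0.645, 0.231] pointing down, gripper open.
Joint ranges: [-2.77, 2.77], [-0.9, 2.22], [0.21, 2.48], [-1.53, 4.67], [0.24, 2.81], [-2.84, 2.84]. Speed limits (rad/s): [2.79, 2.79, 3.14, 3.14, 3.14, 3.14].

## Interface

Orientations are given as a unit quaternion [x, y, z, w].
In Python, from plant import get_state, read_camera, ctrl gives the robot as it stands.
- The arm moves only by the shell command python3 -m crank 'ROWS' [FORCE]. ROWS is JSON, a list of rows, each a list of 3 entries, a list of its own where there are three numbers: the shift along the tool's x, y, z in mm, then the turn about the tool's z in degrees, then the closure in counts, from 0 (fully open) to 255 (shut). In form: [[[tx, ty, tz], yaw, claw], ...]. A call has 1 to 10 rows; each row is the pose to reach, as a shift and turn from the pose commanded when the call began, along the tool's axes at that moment; what a row does not reach only later rows make up. A row lasts 1/10 s, in which the tool goes at most 50 mm and 8.59 degrees, less where a joint would pass 70% of its speed; a pose out of reach is approached as far as the arm can. A call with a gripper value outside its range is refused whole. The fingers move at their own pace and stop on an object; FORCE is the grip in N (left out, the last holds). Time passes only in rows, so rows that repeat a pose let the fingers close. It gives the time, the measured TCP pose, the force, the opening and the grip force at its end, in the units of the state.
- get_state(): the state, without advancing time (a new reading comes with each control period).
- read_camera(name): name is "scene" or "side" or "wrist"; returns a dict with "frame" (480x640x3 uint8, blue, green, red), "range_z" (480x640 float32, m along the optical axis (not along the pixel's ray), 0 where there is no reading), "vfov" (degrees; the focal length in pixels is half the picture's height over the tangent of half this angle, whatever the lens; pixels are square), "cx", "cy" (the principal point, pixels), "origin" and "orientation" of the camera in the world. Camera axes: x right, y down, z forward; pixel columns grow to the right and rows downward; lengths in m; the calibration is good to about 2 mm. The wrist camera is an equidistant fisheye: a pixel r from the principal point sees the ray r / f radians off the axis. A picture is of the moment at which its call begins.
- ctrl.sign_off(): hands the job in; it is judged then, once.
The state is a dict: "time": time; "qpos": joint angles; "dq": joint speeds; "joint_efforts": joint torques, N m; "eef_pos": TCP position; "tcp_rot": TCP orientation; "contact_force": force on the tool from outside, world axes, zero at the start; "wrist_torque": the same for the moment, N m; "opening": opening from 0.0 (shut) to 1.0 (fully open); "finger_force": force on a finger pad.
Only numpy, scipy, OpenCV 4.12 (cv2) and the standard library are available. Lean on these libraries where they do the work, as an engineer would, in place of code of your own. Each camera call takes 0.05 s, during which the arm holds its last target. There are 200 camera calls.

## Task

One of the two bench calibrators still has a glowing orange well: with your fingertips only, gently push its shutter fully home over the glowing well by the red fin, and then swing its brass latch arm round by the yellow paddle until it lies fully closed across the slide behind the fin. Only push: do not pinch the fin or the paddle, and do not disturb the other calibrator or the loose steel cap, brass insert and standing torch.

Things in the scene. Friction and masses are not known exactly. Their poses are not given: they have to be found in the camera images.
- hot: the one to close: fixed bench calibrator, black, 200 x 260 x 120 mm high (x, y, z), grey deck on top, yaw within 0.4 rad. Origin: centre of underside, z up. In its frame: round well 40 mm across at (0, +45), GLOWING ORANGE; two shutter rails along y at x = +-37, 10 wide, tops at z = 130; end stop at y = +85, same height. Steel shutter with red fin, brass latch arm with yellow paddle
- cold: the one to leave alone: same build as hot: fixed bench calibrator, black, 200 x 260 x 120 mm high (x, y, z), grey deck on top, yaw within 0.4 rad. Origin: centre of underside, z up. In its frame: round well 40 mm across at (0, +45), dark (black); two shutter rails along y at x = +-37, 10 wide, tops at z = 130; end stop at y = +85, same height. Steel shutter with red fin, brass latch arm with yellow paddle
- hot_shutter (a joint): slide of hot's shutter in m: 0 = fully home against its stop, plate centred over the well; grows as it opens towards hot's -y; starts 0.060 to 0.080, stop at 0.085. Stays where left; about 1.5 N to move. The plate is 62 x 60 mm, 5 mm thick, top at z = 127 mm
- hot_fin (a point): centre of the red upright fin on hot's shutter: 30 mm wide along hot's x, 6 mm thick along hot's y, from z = 127 to 160 mm over the bench (this point at 143.5). In hot's frame it lies at (0, 21 mm - shutter value). Push it towards hot's +y to close
- hot_latch (a joint): hinge of hot's latch arm in rad, vertical axis: 0 = fully closed, at its stop, arm pointing to hot's -x across the slide just behind (-y of) the home fin; grows anticlockwise seen from above as it opens; starts 1.3 to 1.6, where the arm points roughly to hot's -y. Stays where left; about 0.1 N m to move (1 to 2 N at the paddle). Closing swings the paddle first to -x, then to +y
- hot_pivot (a point): hot's latch pivot axis, at (+70, 0) mm in hot's frame, z = 134 mm (underside of the arm). The brass arm is 12 mm wide, z = 134 to 144 mm, and reaches 103 mm out from the axis; it passes above the rails
- hot_paddle (a point): centre of the yellow upright paddle near the end of hot's latch arm, 90 mm from the pivot axis: 26 mm long along the arm, 10 mm thick across it, z = 144 to 168 mm (this point at 156)
- cold_fin (a point): centre of the red fin of cold's shutter, same build as hot's; must stay where it is
- cold_paddle (a point): centre of the yellow paddle of cold's latch, same build as hot's; must stay where it is
- cap: loose knurled steel cap, 38 mm across, 30 mm high, standing on hot's deck near its -x +y corner; origin: centre of its underside
- insert: loose brass insert, 32 mm across, 55 mm high, standing on cold's deck near its -x +y corner; origin: centre of its underside
- torch: loose black torch standing on end on the bench beyond the calibrators, 36 mm across at the foot, 130 mm high; origin: centre of its underside

How it is judged:
By the outcome, as a careful person would: the job done as asked, in the order asked, and still so for the second after the job is handed in, with the robot touching nothing.
It also fails if it takes over 51 s, if anything falls off the work surface, if the arm or the gripper's body presses on something with over 40 N, if the wrist force passes 120 N, or if a joint passes its speed limit or range.

## Working session

There is one attempt and no reset: what is moved stays moved. The work goes in short steps, Python scripts to look and compute and a shell command to move; the robot and the scene stay as the last step left them, time stands still between calls to the robot, and variables do not carry over. Pictures are saved under pics/ and viewed, at most 10 in all, crops included, and the job is handed in when it is done.

```bash
mkdir -p pics; cat > h.py <<'E'
import numpy as np,cv2,pickle
from scipy.spatial.transform import Rotation as R
from plant import get_state, read_camera, ctrl
def cam(n):
    c=read_camera(n); pickle.dump(c,open(f'{n}.pkl','wb')); return c
def load(n): return pickle.load(open(f'{n}.pkl','rb'))
def pts(c):
    # world point per pixel from depth (pinhole)
    h,w=c['range_z'].shape; f=h/2/np.tan(np.radians(c['vfov'])/2)
    u,v=np.meshgrid(np.arange(w),np.arange(h)); z=c['range_z']
    P=np.dstack([(u-c['cx'])/f*z,(v-c['cy'])/f*z,z])
    return P@R.from_quat(c['orientation']).as_matrix().T+np.array(c['origin'])
def ray(c,u,v,zp):
    h=480; f=h/2/np.tan(np.radians(c['vfov'])/2)
    d=R.from_quat(c['orientation']).as_matrix()@np.array([(u-c['cx'])/f,(v-c['cy'])/f,1]); o=np.array(c['origin'])
    return o+d*(zp-o[2])/d[2]
E
python3 - <<'E'
from h import *
s=get_state(); print(s)
for n in ['scene','side']:
    c=cam(n); cv2.imwrite(f'pics/{n}0.png',c['frame']); print(n,c['vfov'],c['cx'],c['cy'],c['origin'],c['orientation'])
E
```

```text
{'time': 0.0, 'qpos': array([ 1.12003879e+00,  2.87183637e-01,  1.57815963e+00, -1.75196076e-06,
        1.27858690e+00, -1.49980038e-01]), 'dq': array([-0.00082024, -0.00134808,  0.00073646, -0.00025415, -0.00106874,
       -0.00066799]), 'joint_efforts': array([ 9.75404146e-04, -4.06003010e+01, -2.92617452e+01, -1.35443138e-04,
        5.92875367e-03,  1.84201821e-05]), 'eef_pos': array([0.19965189, 0.64412098, 0.22994459]), 'tcp_rot': array([ 1.49822150e-01,  9.88712272e-01, -1.11667423e-03, -3.45001233e-04]), 'contact_force': array([ 1.10371999, -0.22078509,  0.53387729]), 'wrist_torque': array([ 0.02201483, -0.00808311, -0.00119826]), 'finger_force': 0.0, 'opening': 1.0004867524996388}
scene 56.3689726630354 317.32511296815835 237.8280577703877 [0.94518779 0.59790555 0.57215113] [ 0.24313912  0.85972853 -0.42943651 -0.13166054]
side 56.27279733121257 314.93535733103766 236.42035785225502 [0.39636378 0.60398836 0.64149819] [-0.1491753   0.89499672 -0.41569677  0.06264016]
```

View pics/scene0.png

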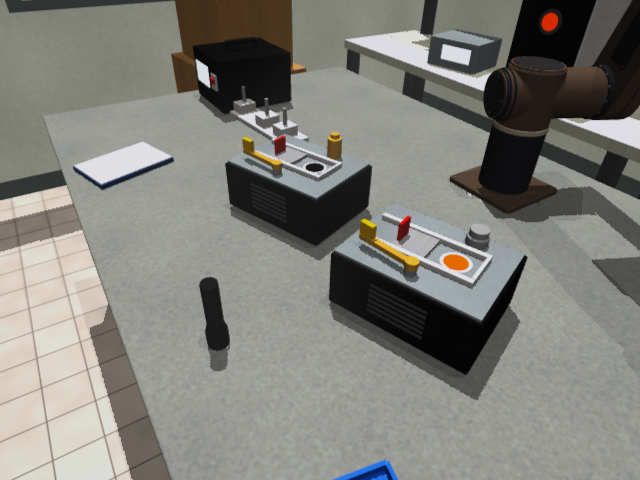

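View pics/side0.png

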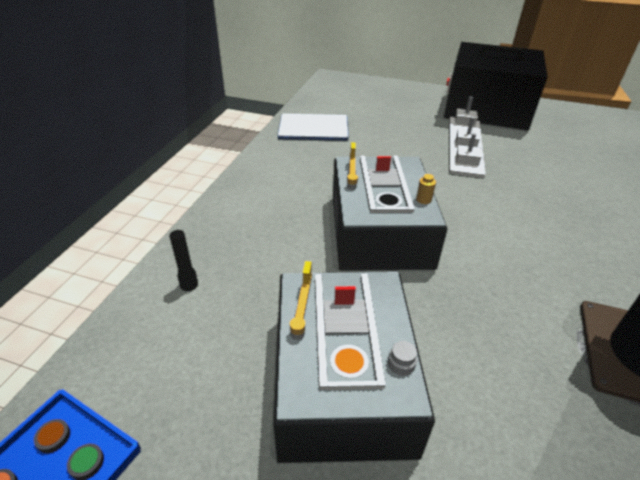

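The hot calibrator is the nearer one in both views. In scene the well is at (455,262), the fin at (404,228), the paddle at (368,230), the pivot at (411,263) and the cap at (478,236). In side the well is at (349,361), the fin at (345,295) and the paddle at (307,270). The cold calibrator lies beyond it.

```bash
cat > meas.py <<'E'
from h import *
def comps(c,lo,hi,minA=25):
    m=cv2.inRange(cv2.cvtColor(c['frame'],cv2.COLOR_BGR2HSV),lo,hi)
    n,l,st,ce=cv2.connectedComponentsWithStats(m)
    return [(l==i,ce[i],st[i]) for i in range(1,n) if st[i][4]>=minA]
def run(c):
    P=pts(c)
    for nm,lo,hi in [('orange',(8,200,200),(16,255,255)),('red',(0,150,80),(4,255,255)),('yellow',(20,180,100),(28,255,255)),('brass',(17,120,80),(28,255,255))]:
        for m,ce,st in comps(c,lo,hi):
            p=P[cv2.erode(m.astype(np.uint8),np.ones((3,3)))>0]
            p=p[np.isfinite(p).all(1)] 
            if len(p)<5: continue
            print(nm,ce.round(),st[4],'med',np.median(p,0).round(4),'lo',np.percentile(p,3,axis=0).round(3),'hi',np.percentile(p,97,axis=0).round(3), 'ray@', ray(c,*ce,{'orange':.12,'red':.1435}.get(nm,.156)).round(4))
E
python3 - <<'E'
from meas import *
for n in ['scene','side']:
    print(n); run(load(n))
    c=load(n);P=pts(c)
    # deck/top rects: pixels with z near .120 , points
    m=(abs(P[...,2]-.12)<.004); q=P[m][:,:2]; 
    print('deck n',len(q))
    k,l,st,ce=cv2.connectedComponentsWithStats(cv2.morphologyEx(m.astype(np.uint8),cv2.MORPH_CLOSE,np.ones((5,5))))
    for i in range(1,k):
        if st[i][4]>1500:
            q=P[(l==i)&m][:,:2].astype(np.float32); print('deck',cv2.minAreaRect(q))
E
```

```text
scene
orange [456. 262.] 284 med [0.4608 0.2547 0.1205] lo [0.447 0.24  0.119] hi [0.474 0.269 0.122] ray@ [0.4603 0.2538 0.12  ]
red [402. 227.] 100 med [0.5063 0.167  0.1537] lo [0.486 0.16  0.132] hi [0.508 0.169 0.16 ] ray@ [0.494  0.1588 0.1435]
yellow [247. 140.] 31 med [ 0.5914 -0.2363  0.1665] lo [ 0.589 -0.24   0.166] hi [ 0.594 -0.233  0.167] ray@ [ 0.5819 -0.2568  0.156 ]
yellow [267. 159.] 92 med [ 0.5703 -0.1512  0.1441] lo [ 0.564 -0.188  0.142] hi [ 0.579 -0.145  0.145] ray@ [ 0.5861 -0.152   0.156 ]
yellow [368. 223.] 71 med [0.559  0.1479 0.1666] lo [0.556 0.138 0.165] hi [0.563 0.158 0.168] ray@ [0.5492 0.1362 0.156 ]
yellow [396. 253.] 287 med [0.5467 0.2278 0.1442] lo [0.537 0.173 0.142] hi [0.555 0.243 0.146] ray@ [0.5597 0.2198 0.156 ]
brass [334. 145.] 316 med [ 0.4254 -0.1474  0.1502] lo [ 0.415 -0.158  0.124] hi [ 0.433 -0.142  0.173] ray@ [ 0.4326 -0.1373  0.156 ]
brass [259. 154.] 380 med [ 0.586  -0.2187  0.1437] lo [ 0.566 -0.245  0.137] hi [ 0.595 -0.142  0.166] ray@ [ 0.591  -0.1816  0.156 ]
brass [385. 245.] 815 med [0.5559 0.1776 0.1437] lo [0.539 0.1
[... 1115 characters left out ...]
63  0.1455] lo [ 0.56  -0.241  0.142] hi [ 0.589 -0.145  0.169] ray@ [ 0.573  -0.1785  0.156 ]
brass [426. 188.] 361 med [ 0.4177 -0.147   0.1573] lo [ 0.408 -0.16   0.129] hi [ 0.428 -0.144  0.176] ray@ [ 0.4176 -0.1473  0.156 ]
brass [302. 301.] 627 med [0.5479 0.1974 0.1456] lo [0.534 0.141 0.142] hi [0.559 0.243 0.169] ray@ [0.5457 0.2015 0.156 ]
deck n 19945
deck ((0.5017566680908203, -0.17565906047821045), (0.1934889405965805, 0.2522233724594116), 20.055036544799805)
deck ((0.4758148491382599, 0.20948123931884766), (0.19509440660476685, 0.2565900683403015), 19.93113136291504)
deck ((0.4642554521560669, 0.23983684182167053), (0.06379429996013641, 0.08788647502660751), 20.30202865600586)
```

```bash
cat > go.py <<'E'
from h import *
O=np.array([.4757,.2103]); YAW=np.radians(20.1)
M=np.array([[np.cos(YAW),-np.sin(YAW)],[np.sin(YAW),np.cos(YAW)]])
def status():
    s=get_state(); T=R.from_quat(s['tcp_rot']).as_matrix(); p=np.array(s['eef_pos'])
    hx=M.T@T[:2,0]; print('t',round(s['time'],2),'hot mm',((M.T@(p[:2]-O))*1e3).round(1),'z',(p[2]*1e3).round(1),'tool x in hot deg',np.degrees(np.arctan2(hx[1],hx[0])).round(1),'F hot',(M.T@s['contact_force'][:2]).round(2),s['contact_force'][2].round(2),'q',np.round(s['qpos'],2))
    return p,T,np.degrees(np.arctan2(hx[1],hx[0]))
def to(*targets):
    p,T,a=status()
    for x,y,z,ang in targets:   # hot mm, z mm, tool-x direction in hot deg
        w=np.r_[O+M@np.array([x,y])/1e3,z/1e3]
        print((x,y,z,ang),'->',(T.T@(w-p)*1e3).round(1),'yaw',round((a-ang+180)%360-180,1),'r',np.hypot(*w[:2]).round(3))
E
python3 -c "
from go import *
to((0,-82,231,90),(0,-82,142,90))"
```

```text
t 0.1 hot mm [-110.1  502.3] z 230.0 tool x in hot deg 142.7 F hot [0.03 0.11] -0.72 q [ 1.12  0.29  1.58 -0.    1.28 -0.15]
(0, -82, 231, 90) -> [-4.419e+02 -3.978e+02 -2.000e-01] yaw 52.7 r 0.521
(0, -82, 142, 90) -> [-441.9 -397.6   88.8] yaw 52.7 r 0.521
```

```bash
python3 -m crank '[[[-442,-398,0],53,255],[[-442,-398,0],53,255],[[-442,-398,0],53,255],[[-442,-398,0],53,255],[[-442,-398,0],53,255],[[-442,-398,0],53,255],[[-442,-398,0],53,255],[[-442,-398,0],53,255],[[-442,-398,0],53,255],[[-442,-398,0],53,255]]' 20; python3 -c "
from go import *
to((0,-82,231,90),(0,-82,142,90))"
```

```text
time: 1.1
eef_pos: [0.456, 0.2131, 0.231]
tcp_rot: [0.575, 0.818, -0.0, -0.0]
contact_force: [0.2, 1.2, -0.0]
opening: -0.002
finger_force: 0.0
t 1.1 hot mm [-17.5   9.4] z 231.0 tool x in hot deg 89.7 F hot [0.59 1.11] -0.02 q [ 0.24 -0.1   1.99  0.    1.25 -0.11]
(0, -82, 231, 90) -> [-91.3  18.    0. ] yaw -0.3 r 0.521
(0, -82, 142, 90) -> [-91.3  18.1  89. ] yaw -0.3 r 0.521
```

```bash
python3 -m crank '[[[-91,18,0],0,255],[[-91,18,0],0,255],[[-91,18,0],0,255],[[-91,18,0],0,255],[[-91,18,0],0,255]]'; python3 - <<'E'
from go import *
to((0,-82,142,90))
c=cam('side'); cv2.imwrite('pics/side1.png',c['frame'])
E
```

```text
time: 1.6
eef_pos: [0.5027, 0.1363, 0.2309]
tcp_rot: [0.575, 0.818, -0.0, -0.001]
contact_force: [-1.1, -0.6, 0.1]
opening: -0.001
finger_force: 0.0
t 1.6 hot mm [ -0.1 -78.8] z 230.9 tool x in hot deg 89.7 F hot [-1.22 -0.2 ] 0.05 q [ 0.07 -0.06  1.95  0.    1.25 -0.28]
(0, -82, 142, 90) -> [-3.3  0.2 88.9] yaw -0.3 r 0.521
```

View pics/side1.png

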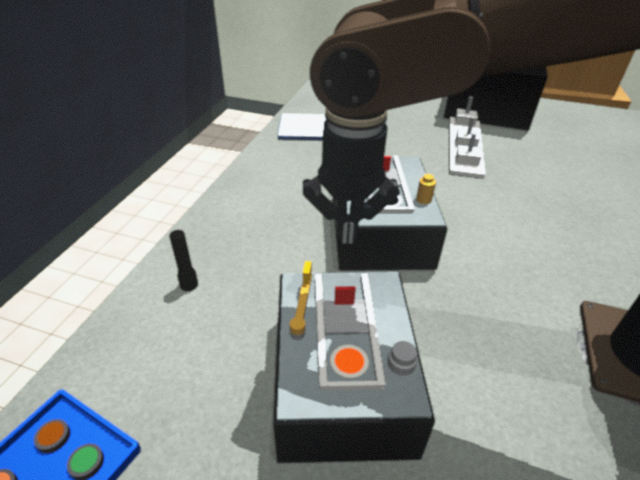

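The shut fingers hang just behind the fin (tip at (348,240), fin at (345,295)). The open linkage sticks out on both sides at (310,200) and (392,200), so I'll check its height over the paddle.

```bash
python3 - <<'E'
from go import *
P=pts(load('side')); q=P[100:260,280:420].reshape(-1,3)
h=(q[:,:2]-O)@M*1e3; k=(abs(h[:,1]+79)<60)&(q[:,2]>.19)&(q[:,2]<.4)
for a in range(-100,100,10):
    j=k&(h[:,0]>=a)&(h[:,0]<a+10)
    if j.sum(): print(a,j.sum(),'zmin-tip mm',(q[j,2].min()*1e3-231).round(),'y',h[j,1].min().round(),h[j,1].max().round())
E
```

```text
-70 7 zmin-tip mm 86.0 y -89.0 -66.0
-60 151 zmin-tip mm 74.0 y -90.0 -64.0
-50 245 zmin-tip mm 60.0 y -85.0 -65.0
-40 456 zmin-tip mm 48.0 y -92.0 -57.0
-30 545 zmin-tip mm 43.0 y -92.0 -47.0
-20 603 zmin-tip mm 7.0 y -83.0 -42.0
-10 805 zmin-tip mm 2.0 y -92.0 -40.0
0 728 zmin-tip mm 3.0 y -86.0 -40.0
10 712 zmin-tip mm 6.0 y -86.0 -42.0
20 616 zmin-tip mm 44.0 y -91.0 -46.0
30 601 zmin-tip mm 47.0 y -91.0 -56.0
40 268 zmin-tip mm 59.0 y -86.0 -66.0
50 160 zmin-tip mm 75.0 y -92.0 -65.0
60 14 zmin-tip mm 87.0 y -89.0 -67.0
```

```bash
python3 -m crank '[[[-3,0,30],0,255],[[-3,0,60],0,255],[[-3,0,86],0,255],[[-3,0,86],0,255]]'; python3 -c "
from go import *
to((0,-60,145,90),(0,0,145,90))"
python3 -m crank '[[[6,0,0],0,255],[[12,0,0],0,255],[[18,0,0],0,255],[[24,0,0],0,255],[[28,0,0],0,255],[[32,0,0],0,255],[[36,0,0],0,255],[[40,0,0],0,255]]'; python3 -c "
from go import *
to((0,0,145,90))"
```

```text
time: 2.05
eef_pos: [0.5006, 0.1338, 0.1411]
tcp_rot: [0.574, 0.819, -0.003, -0.004]
contact_force: [1.1, -0.1, -0.5]
opening: 0.0
finger_force: 0.0
t 2.05 hot mm [ -2.9 -80.4] z 141.1 tool x in hot deg 89.8 F hot [ 1.04 -0.47] -0.49 q [ 0.07  0.04  2.03  0.    1.08 -0.28]
(0, -60, 145, 90) -> [20.4  2.8 -3.9] yaw -0.2 r 0.52
(0, 0, 145, 90) -> [80.4  2.6 -3.7] yaw -0.2 r 0.52
time: 2.85
eef_pos: [0.4909, 0.1705, 0.1454]
tcp_rot: [0.575, 0.818, 0.0, 0.0]
contact_force: [0.9, -1.5, 0.5]
opening: 0.002
finger_force: 0.9
t 2.85 hot mm [  0.6 -42.6] z 145.4 tool x in hot deg 89.7 F hot [ 0.35 -1.76] 0.53 q [ 0.14  0.03  2.03 -0.    1.08 -0.21]
(0, 0, 145, 90) -> [42.6 -0.8  0.4] yaw -0.3 r 0.52
```

```bash
python3 -m crank '[[[5,0,0],0,255],[[10,0,0],0,255],[[15,0,0],0,255],[[20,0,0],0,255],[[25,0,0],0,255],[[30,0,0],0,255],[[35,0,0],0,255],[[38,0,0],0,255],[[41,0,0],0,255],[[41,0,0],0,255]]'; python3 - <<'E'
from go import *
status()
c=cam('side'); cv2.imwrite('pics/side2.png',c['frame'][200:440,220:460])
E
```

```text
time: 3.85
eef_pos: [0.4767, 0.2094, 0.1451]
tcp_rot: [0.575, 0.818, 0.0, -0.0]
contact_force: [-0.3, -0.3, -0.1]
opening: 0.001
finger_force: 0.0
t 3.85 hot mm [ 0.7 -1.2] z 145.1 tool x in hot deg 89.7 F hot [-0.39 -0.16] -0.05 q [ 0.22  0.04  2.03  0.    1.08 -0.13]
```

View pics/side2.png

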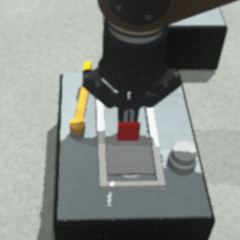

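The fingers sit behind the fin (crop pixel (128,130)) and the plate nearly fills the rail frame. I'll finish slowly, watching the force.

```bash
python3 -m crank '[[[1,0,0],0,255],[[2,0,0],0,255],[[3,0,0],0,255],[[4,0,0],0,255],[[5,0,0],0,255],[[6,0,0],0,255],[[6,0,0],0,255]]'; python3 -c "
from go import *
status()"
python3 -m crank '[[[0.5,0,0],0,255],[[1,0,0],0,255],[[1.5,0,0],0,255],[[2,0,0],0,255],[[2,0,0],0,255]]'; python3 -c "
from go import *
status()"
```

```text
time: 4.6
eef_pos: [0.4749, 0.2147, 0.1452]
tcp_rot: [0.575, 0.818, -0.0, -0.0]
contact_force: [0.9, -0.8, -1.7]
opening: 0.001
finger_force: 0.6
t 4.6 hot mm [0.7 4.4] z 145.2 tool x in hot deg 89.7 F hot [ 0.57 -1.08] -1.7 q [ 0.23  0.04  2.03  0.    1.08 -0.12]
time: 5.1
eef_pos: [0.4744, 0.2161, 0.1453]
tcp_rot: [0.575, 0.818, -0.0, 0.0]
contact_force: [1.3, -3.3, -1.1]
opening: -0.001
finger_force: 1.5
t 5.1 hot mm [0.8 5.9] z 145.3 tool x in hot deg 89.7 F hot [ 0.08 -3.53] -1.07 q [ 0.23  0.04  2.03 -0.    1.08 -0.11]
```

```bash
python3 -m crank '[[[0.5,0,0],0,255],[[1,0,0],0,255],[[1,0,0],0,255]]'; python3 -c "
from go import *
status()"
python3 -m crank '[[[0.5,0,0],0,255],[[1,0,0],0,255],[[1,0,0],0,255]]'; python3 -c "
from go import *
status()"
```

```text
time: 5.4
eef_pos: [0.4743, 0.2162, 0.1453]
tcp_rot: [0.575, 0.818, -0.001, 0.001]
contact_force: [2.1, -6.2, -1.3]
opening: 0.002
finger_force: 3.2
t 5.4 hot mm [0.8 6. ] z 145.3 tool x in hot deg 89.7 F hot [-0.18 -6.56] -1.28 q [ 0.23  0.04  2.02 -0.    1.08 -0.11]
time: 5.7
eef_pos: [0.4744, 0.2162, 0.1454]
tcp_rot: [0.575, 0.818, -0.002, 0.002]
contact_force: [1.4, -9.1, -0.6]
opening: 0.0
finger_force: 4.7
t 5.7 hot mm [0.8 6. ] z 145.4 tool x in hot deg 89.7 F hot [-1.81 -9.02] -0.62 q [ 0.24  0.04  2.02 -0.01  1.08 -0.11]
```

The force climbs with no motion, so the shutter is home. I'll back off, lift, and measure the paddle.

```bash
python3 -m crank '[[[-8,0,0],0,255],[[-20,0,0],0,255],[[-20,0,-30],0,255],[[-20,0,-70],0,255],[[-60,-60,-95],-40,255],[[-60,-60,-95],-40,255],[[-60,-60,-95],-80,255],[[-60,-60,-95],-80,255],[[-60,-60,-95],-80,255],[[-60,-60,-95],-80,255]]'; python3 - <<'E'
from go import *; from meas import comps
status()
for n in ['scene','side']:
    c=cam(n); P=pts(c); q=P.reshape(-1,3); h=(q[:,:2]-O)@M*1e3
    hsv=cv2.cvtColor(c['frame'],cv2.COLOR_BGR2HSV)
    y=(cv2.inRange(hsv,(17,120,80),(28,255,255))>0).ravel(); z=q[:,2]
    r=(cv2.inRange(hsv,(0,150,60),(5,255,255))>0).ravel()
    near=(abs(h[:,0])<110)&(abs(h[:,1])<140)
    t=h[y&near&(z>.162)&(z<.175)]; print(n,'paddle top',len(t), t.mean(0).round(1) if len(t) else '', t.min(0) if len(t) else '',t.max(0) if len(t) else '')
    f=np.c_[h,z*1e3][r&near&(z>.14)]; print('fin',len(f),np.median(f,0).round(1))
    a=h[y&near&(z>.139)&(z<.149)]
    if len(a): print('arm',cv2.minAreaRect(a.astype(np.float32)))
cv2.imwrite('pics/side3.png',load('side')['frame'][180:440,200:460])
E
```

```text
time: 6.7
eef_pos: [0.4377, 0.1416, 0.2408]
tcp_rot: [0.159, 0.987, 0.001, 0.0]
contact_force: [-0.4, 0.5, 0.1]
opening: -0.0
finger_force: 0.0
t 6.7 hot mm [-59.3 -51.5] z 240.8 tool x in hot deg 141.6 F hot [-0.26  0.58] 0.05 q [ 0.09 -0.21  2.07  0.    1.28 -1.16]
scene paddle top 96 [ 57. -87.] [  49.17189927 -101.45154087] [ 63.15048317 -73.8399967 ]
fin 127 [  5.9  23.9 153.5]
arm ((61.16068649291992, -43.63139343261719), (112.73892211914062, 22.845529556274414), 79.58331298828125)
side paddle top 50 [ 55.  -85.6] [  49.75597977 -104.03853616] [ 60.58205496 -76.07814593]
fin 230 [ -0.4  22.1 154.1]
arm ((64.7027587890625, -43.91054916381836), (108.98670959472656, 19.788076400756836), 83.94351196289062)
```

View pics/side3.png

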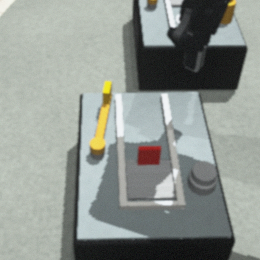

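The shutter covers the well (fin at crop (150,155), y≈21 in hot's frame). The latch is still open, with its paddle at crop (107,90), hot (55,-86), about 1.40 rad. Next I'll go to the outer side of the paddle.

```bash
python3 -c "
from go import *
to((86,-91,240,170.5),(86,-91,150,170.5))"
```

```text
t 6.8 hot mm [-59.3 -51.5] z 240.7 tool x in hot deg 141.2 F hot [-0.52  0.35] 0.81 q [ 0.09 -0.21  2.07  0.    1.28 -1.15]
(86, -91, 240, 170.5) -> [-138.    60.3    0.8] yaw -29.3 r 0.608
(86, -91, 150, 170.5) -> [-138.    60.1   90.8] yaw -29.3 r 0.608
```

```bash
python3 -m crank '[[[-138,60,0],-29,255],[[-138,60,0],-29,255],[[-138,60,0],-29,255],[[-138,60,0],-29,255],[[-138,60,0],-29,255],[[-138,60,0],-29,255]]'; python3 -c "
from go import *
to((86,-91,150,170.5))"
```

```text
time: 7.4
eef_pos: [0.5871, 0.1542, 0.2402]
tcp_rot: [-0.088, 0.996, 0.0, -0.0]
contact_force: [-0.1, -0.9, -0.4]
opening: -0.003
finger_force: 0.0
t 7.4 hot mm [ 85.4 -90.9] z 240.2 tool x in hot deg 170.1 F hot [-0.43 -0.75] -0.37 q [ 0.09  0.13  1.74  0.    1.27 -1.66]
(86, -91, 150, 170.5) -> [-0.6 -0.  90.2] yaw -0.4 r 0.608
```

```bash
python3 -m crank '[[[0,0,30],0,255],[[0,0,60],0,255],[[0,0,90],0,255],[[0,0,90],0,255],[[0,0,90],0,255]]'; cat >> go.py <<'E'
def swing(*ths,off=17):
    L=[]
    for t in ths:
        q=np.array([70,0])+90*np.array([-np.cos(t),-np.sin(t)])-off*np.array([-np.sin(t),np.cos(t)])
        L.append((q[0].round(1),q[1].round(1),150,90+round(np.degrees(t),1)))
    to(*L)
E
python3 -c "
from go import *
swing(1.4,1.3,1.2,1.1,1.0,.9,.8)"
```

```text
time: 7.9
eef_pos: [0.587, 0.1543, 0.1514]
tcp_rot: [-0.09, 0.996, 0.0, 0.0]
contact_force: [-0.7, 0.7, 0.1]
opening: -0.0
finger_force: 0.0
t 7.9 hot mm [ 85.2 -90.8] z 151.4 tool x in hot deg 170.2 F hot [-0.44  0.85] 0.07 q [ 0.09  0.21  1.82  0.    1.11 -1.66]
(np.float64(71.5), np.float64(-91.6), 150, np.float64(170.2)) -> [13.4 -3.1  1.4] yaw -0.0 r 0.593
(np.float64(62.3), np.float64(-91.3), 150, np.float64(164.5)) -> [22.5 -4.4  1.4] yaw 5.7 r 0.584
(np.float64(53.2), np.float64(-90.0), 150, np.float64(158.8)) -> [31.7 -4.7  1.3] yaw 11.4 r 0.575
(np.float64(44.3), np.float64(-87.9), 150, np.float64(153.0)) -> [40.8 -4.1  1.3] yaw 17.2 r 0.566
(np.float64(35.7), np.float64(-84.9), 150, np.float64(147.3)) -> [49.8 -2.7  1.3] yaw 22.9 r 0.557
(np.float64(27.4), np.float64(-81.1), 150, np.float64(141.6)) -> [58.6 -0.3  1.3] yaw 28.6 r 0.548
(np.float64(19.5), np.float64(-76.4), 150, np.float64(135.8)) -> [67.2  3.   1.3] yaw 34.4 r 0.54
```

```bash
python3 -m crank '[[[6,-2,1],0,255],[[13,-3,1],0,255],[[18,-4,1],3,255],[[22.5,-4.5,1],6,255],[[27,-4.5,1],9,255],[[32,-4.5,1],11.5,255],[[36,-4.5,1],14,255],[[41,-4,1],17,255],[[45,-3.5,1],20,255],[[50,-2.5,1],23,255]]'; python3 - <<'E'
from go import *
swing(1.0,.9,.8,.7,.6,.5)
c=cam('scene'); cv2.imwrite('pics/sc1.png',c['frame'][130:370,280:560])
E
```

```text
time: 8.9
eef_pos: [0.5396, 0.1423, 0.1515]
tcp_rot: [0.112, 0.994, -0.0, 0.002]
contact_force: [0.7, 0.3, 0.9]
opening: -0.004
finger_force: 0.7
t 8.9 hot mm [ 36.7 -85.8] z 151.5 tool x in hot deg 147.1 F hot [0.75 0.03] 0.9 q [ 0.08  0.11  1.94 -0.    1.09 -1.27]
(np.float64(35.7), np.float64(-84.9), 150, np.float64(147.3)) -> [1.3 0.3 1.5] yaw -0.2 r 0.557
(np.float64(27.4), np.float64(-81.1), 150, np.float64(141.6)) -> [10.3 -1.1  1.4] yaw 5.5 r 0.548
(np.float64(19.5), np.float64(-76.4), 150, np.float64(135.8)) -> [19.5 -1.4  1.4] yaw 11.3 r 0.54
(np.float64(12.1), np.float64(-71.0), 150, np.float64(130.1)) -> [28.7 -0.9  1.3] yaw 17.0 r 0.532
(np.float64(5.3), np.float64(-64.8), 150, np.float64(124.4)) -> [37.7  0.6  1.3] yaw 22.7 r 0.525
(np.float64(-0.8), np.float64(-58.1), 150, np.float64(118.6)) -> [46.5  2.9  1.2] yaw 28.5 r 0.519
```

View pics/sc1.png

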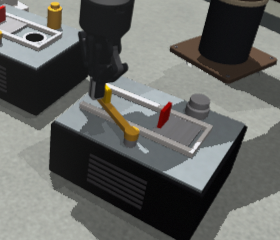

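The arm is swinging: the fingers are behind the paddle (crop (105,92)), and the fin is still home at (165,113).

```bash
python3 -m crank '[[[5,-0.5,0],3,255],[[10,-1,0],5.5,255],[[15,-1,0],8.5,255],[[19.5,-1,0],11,255],[[24,-1,0],14,255],[[28.5,-1,0],17,255],[[33,0,0],20,255],[[37.5,0.5,0],23,255],[[42,2,0],26,255],[[46.5,3,0],28.5,255]]'; python3 - <<'E'
from go import *
swing(.5,.4,.3,.2,.1,0)
E
```

```text
time: 9.95
eef_pos: [0.4948, 0.1559, 0.151]
tcp_rot: [0.352, 0.936, 0.001, 0.002]
contact_force: [1.2, -0.6, 0.5]
opening: 0.001
finger_force: 0.7
t 9.95 hot mm [ -0.7 -57.7] z 151.0 tool x in hot deg 118.7 F hot [ 0.93 -1.01] 0.55 q [ 0.11  0.02  2.03 -0.    1.09 -0.74]
(np.float64(-0.8), np.float64(-58.1), 150, np.float64(118.6)) -> [-0.3 -0.2  1. ] yaw 0.1 r 0.519
(np.float64(-6.3), np.float64(-50.7), 150, np.float64(112.9)) -> [ 8.8 -1.5  1. ] yaw 5.8 r 0.513
(np.float64(-11.0), np.float64(-42.8), 150, np.float64(107.2)) -> [18.  -1.9  0.9] yaw 11.5 r 0.508
(np.float64(-14.8), np.float64(-34.5), 150, np.float64(101.5)) -> [27.1 -1.2  0.9] yaw 17.2 r 0.504
(np.float64(-17.9), np.float64(-25.9), 150, np.float64(95.7)) -> [36.1  0.2  0.9] yaw 23.0 r 0.501
(np.float64(-20.0), np.float64(-17.0), 150, np.float64(90.0)) -> [44.9  2.6  0.9] yaw 28.7 r 0.499
```

```bash
python3 -m crank '[[[4.5,-1,0],3,255],[[9,-1.5,0],6,255],[[13.5,-2,0],9,255],[[18,-2,0],11.5,255],[[22.5,-1.5,0],14,255],[[27,-1,0],17,255],[[31.5,-0.5,0],20,255],[[36,0,0],23,255],[[40,1.5,0],26,255],[[43,2,0],28,255]]'; python3 -c "
from go import *
status()"
python3 -m crank '[[[0.7,0,0],0.5,255],[[1.4,0.5,0],0.5,255],[[2,0.5,0],0.5,255],[[2,0.5,0],0.5,255]]'; python3 -c "
from go import *
status()"
```

```text
time: 10.95
eef_pos: [0.4635, 0.1857, 0.1508]
tcp_rot: [0.568, 0.823, 0.001, 0.001]
contact_force: [1.5, -0.9, -0.2]
opening: -0.002
finger_force: 0.6
t 10.95 hot mm [-19.9 -18.9] z 150.8 tool x in hot deg 90.7 F hot [ 1.14 -1.4 ] -0.17 q [ 0.18 -0.02  2.07 -0.    1.09 -0.18]
time: 11.35
eef_pos: [0.4631, 0.1875, 0.1498]
tcp_rot: [0.571, 0.821, 0.0, 0.001]
contact_force: [0.8, -2.6, 1.9]
opening: 0.001
finger_force: 1.2
t 11.35 hot mm [-19.7 -17.1] z 149.8 tool x in hot deg 90.3 F hot [-0.18 -2.73] 1.93 q [ 0.18 -0.02  2.07 -0.    1.09 -0.17]
```

```bash
python3 -m crank '[[[0.5,0,0],0,255],[[1,0,0],0,255],[[1,0,0],0,255]]'; python3 -c "
from go import *
status()"
python3 -m crank '[[[0.5,0,0],0,255],[[1,0,0],0,255],[[1,0,0],0,255]]'; python3 -c "
from go import *
status()"
```

```text
time: 11.65
eef_pos: [0.4631, 0.1875, 0.1498]
tcp_rot: [0.571, 0.821, -0.001, 0.001]
contact_force: [1.7, -6.3, 3.7]
opening: 0.002
finger_force: 3.1
t 11.65 hot mm [-19.7 -17. ] z 149.8 tool x in hot deg 90.3 F hot [-0.61 -6.5 ] 3.73 q [ 0.18 -0.02  2.07 -0.    1.09 -0.17]
time: 11.95
eef_pos: [0.4631, 0.1876, 0.1498]
tcp_rot: [0.571, 0.821, -0.001, 0.002]
contact_force: [1.7, -8.5, 3.1]
opening: 0.001
finger_force: 4.6
t 11.95 hot mm [-19.7 -17. ] z 149.8 tool x in hot deg 90.3 F hot [-1.36 -8.59] 3.14 q [ 0.18 -0.02  2.07 -0.01  1.09 -0.17]
```

The latch is at its stop, exactly where predicted. I'll retreat and check.

```bash
python3 -m crank '[[[-8,0,0],0,255],[[-20,0,0],0,255],[[-20,0,-30],0,255],[[-20,0,-70],0,255],[[-80,-10,-100],0,255],[[-80,-10,-100],0,255],[[-80,-10,-100],0,255],[[-80,-10,-100],0,255]]'; python3 - <<'E'
from go import *
status()
for n in ['scene','side']:
    c=cam(n); P=pts(c); q=P.reshape(-1,3); h=(q[:,:2]-O)@M*1e3; z=q[:,2]
    hsv=cv2.cvtColor(c['frame'],cv2.COLOR_BGR2HSV)
    y=(cv2.inRange(hsv,(17,120,80),(28,255,255))>0).ravel(); near=(abs(h[:,0])<110)&(abs(h[:,1])<140)
    r=(cv2.inRange(hsv,(0,150,60),(5,255,255))>0).ravel()
    t=h[y&near&(z>.162)&(z<.175)]; print(n,'paddle',len(t),t.mean(0).round(1)); a=h[y&near&(z>.139)&(z<.149)]; print('arm',cv2.minAreaRect(a.astype(np.float32)))
    print('fin',np.median(h[r&near&(z>.14)],0).round(1))
cv2.imwrite('pics/sc_end.png',load('scene')['frame']); cv2.imwrite('pics/side_end.png',load('side')['frame'])
E
```

```text
time: 12.75
eef_pos: [0.48, 0.1112, 0.2485]
tcp_rot: [0.572, 0.82, 0.0, -0.001]
contact_force: [-0.4, 0.1, -0.2]
opening: 0.001
finger_force: 0.0
t 12.75 hot mm [-30.  -94.6] z 248.5 tool x in hot deg 90.2 F hot [-0.33  0.23] -0.21 q [ 0.02 -0.14  1.99  0.    1.29 -0.33]
scene paddle 79 [-17.5   1.8]
arm ((25.828645706176758, -1.3266124725341797), (114.00007629394531, 21.850650787353516), 2.9174392223358154)
fin [ 6.8 23.8]
side paddle 149 [-20.4   0. ]
arm ((23.87422752380371, -3.4844818115234375), (110.9471435546875, 23.386999130249023), 3.716442346572876)
fin [-0.2 22. ]
```

View pics/sc_end.png

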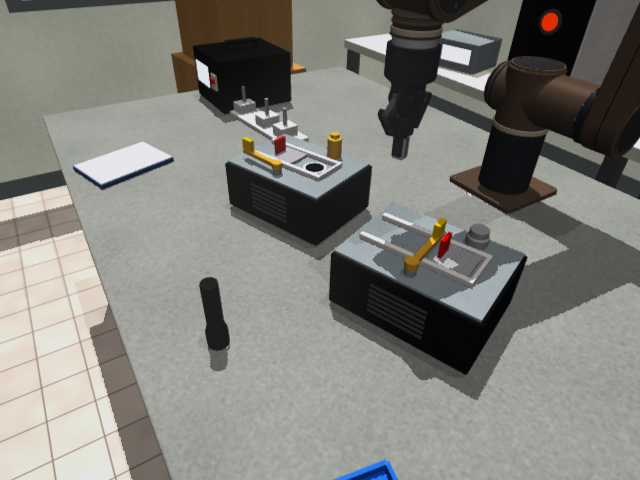

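View pics/side_end.png

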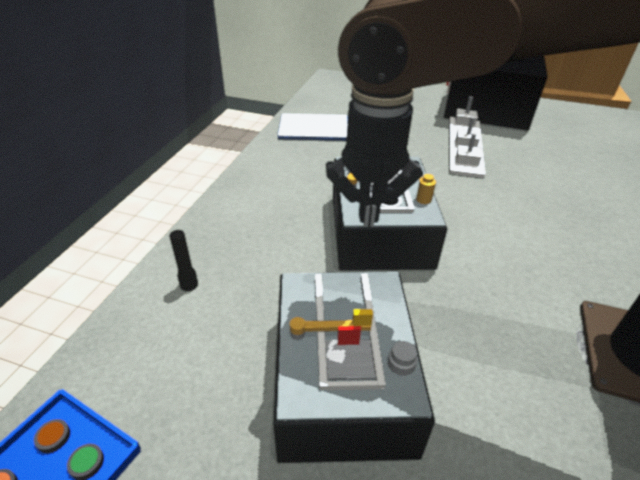

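The well is fully covered: fin at (445,243) in scene and (348,335) in side. The latch lies across the slide behind it, with the paddle at (440,228) and (363,318). The cap, insert, torch and cold calibrator are where they were, and the robot is clear.

```bash
python3 -c "
from plant import ctrl
print(ctrl.sign_off())"
```

```text
the job is handed in; nothing more can be done
None
```

The hot calibrator's shutter is pushed fully home over the glowing well and its latch is closed behind the fin; the job was handed in at about 13 s with the robot clear and nothing else moved.

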